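Fit the filter funnel and set the vacuum valve

TASK

Get the bench filtration unit ready: stand the loose open-ended steel funnel tube on the bare filter head of the unit, lowering it gently over the head until it sits flat on the flange, and let go of it. Then set the vacuum valve by the black handle on its handwheel: wind it clockwise until the valve is shut against its stop, and back it off again by exactly two full turns. Finish there with the gripper still holding the handle, and leave the other things on the bench where they stand.

Things in the scene. Friction and masses are not known exactly. Their poses are not given: they have to be found in the camera images.
- funnel_sleeve: The funnel tube: plain round stainless tube, open at both ends, upright and loose on the bench. Outside diameter 47 mm, bore 39 mm, 70 mm tall, about 0.2 kg, thin bead around the top. Origin on its axis at its lower end, z up along the axis. The steel beaker (wider, taller, closed bottom) is not it.
- manifold: Filtration unit, fixed to the bench (place and yaw vary). Steel bar 46 x 360 mm along its y, top 60 mm high. On the bar, by own y: -130 mm bare filter head; -30 mm a second station shut by a black stopper (top at 116 mm, leave it); +100 mm brass valve with handwheel. White pump box (86 mm high, gauge to 135 mm) at x +55 to +155 mm. Origin at bench level under the bar's middle, z up.
- head_seat (a point): Centre of the flange (56 mm wide) on which the tube must stand, 90 mm above the bench, on the axis of the bare filter head. The head is an upright steel cylinder 35 mm in diameter, 25 mm tall above the flange (top 115 mm above the bench, edge chamfered 3 mm, white disc on top); the tube fits over it with 2 mm play all round.
- valve_centre (a point): Point on the vertical axis of the handwheel, 140 mm above the bench. The wheel is level, three-spoked, 101 mm in diameter, its rim's top at 123 mm and its hub's top at 129 mm above the bench; it does not rise as it turns.
- valve (a joint): Turning angle of the handwheel, rad: 0 at the stop (shut), growing anticlockwise seen from above (opening); 6.283 is one turn. Starts 0.5 to 1.2 turns open and can open four turns. Friction of about 0.12 N m (3 N at the handle) holds the wheel where it is left; at the stop it turns no further clockwise.
- valve_handle: Upright black handle on the wheel's rim: a round grip 19 to 20 mm in diameter, 50 mm tall, 44 mm from the wheel's axis; it spins freely about its own vertical axis, so the gripper can keep one orientation while winding. Origin on its axis at its foot, 124 mm above the bench; top at 174 mm. At valve = 0 it lies 50 degrees anticlockwise of the manifold's +x.
- handle_grip (a point): Point on the handle's axis 32 mm above its foot (156 mm above the bench), the place to grip it from above.
- steel_beaker: Bystander: steel beaker, 60 mm wide at the rim, 85 mm tall, closed bottom. Origin at the centre of its underside.
- specimen_cup: Bystander: clear specimen jar with white lid, 58 mm wide, 72 mm tall. Origin at the centre of its underside.
- amber_bottle: Bystander: amber bottle with black cap, 54 mm wide, 105 mm tall. Origin at the centre of its underside.
- petri_dishes: Bystander: stack of three clear dishes, 91 mm wide, 48 mm tall, beside the unit. Origin at the centre of its underside.
- slide_box: Bystander: grey and white slide box 102 x 77 x 40 mm beside the unit. Origin at the centre of its underside.

How it is judged (in metres and radians):
On the way, in this order (a step that is already met when the one before it is completed fails the run):
1. the funnel tube stands flat on the flange around the filter head, let go (horizontal distance between funnel_sleeve and head_seat below 0.004 m and z of funnel_sleeve in the frame of head_seat below 0.003 m and angle between funnel_sleeve's own z axis and vertical below 0.06 rad and contact force between the fingers and funnel_sleeve below 0.3 N), for 0.2 s.
2. the valve is shut on its stop (value of joint valve below 0.1 rad), for 0.1 s.
3. the valve is backed off two turns (value of joint valve between 12.366 and 12.766 rad), for 0.2 s.
At the end, for the whole second after the job is handed in: The valve stands two turns (12.566 rad) from its stop within 0.2 rad; the fingers grip the handle with more than 5 N, the TCP within 30 mm of the grip point; the funnel tube stands on the flange around the filter head (axis within 4 mm, underside within 3 mm of the flange, tilt under 0.06 rad) (all of step 3 and contact force between the fingers and valve_handle above 5 N and distance between the grasp point and handle_grip below 0.03 m and horizontal distance between funnel_sleeve and head_seat below 0.004 m and z of funnel_sleeve in the frame of head_seat below 0.003 m and angle between funnel_sleeve's own z axis and vertical below 0.06 rad); the arm keeps its last pose, push and grip.
It fails at once if the funnel tube is dropped or slammed onto the head or flange (around the head, its lower end within 30 mm of the flange, and faster than 0.4 m/s) (horizontal distance between funnel_sleeve and head_seat below 0.015 m and z of funnel_sleeve in the frame of head_seat below 0.03 m and linear speed of funnel_sleeve above 0.4 m/s).
It fails at once if another thing on the bench is moved by more than 30 mm (distance of any of steel_beaker, specimen_cup, amber_bottle, petri_dishes, slide_box from where it was at the start of the episode above 0.03 m).
It also fails if it takes over 67 s, if anything falls off the work surface, if the arm or the gripper's body presses on something with over 40 N, if the wrist force passes 120 N, or if a joint passes its speed limit or range.

ROBOT

A 7-joint arm with a two-finger parallel gripper is mounted at the origin on the work surface. World frame = base frame: x ahead of the robot, y to its left, z up, the work surface at z = 0. Lengths are in m, angles in degrees, forces in N, time in s.
With the tool pointing down it reaches from about 0.35 to 0.775 m from the base axis. Payload 3.1 kg.
Tool frame: the origin (TCP) lies between the finger pads, 19 mm behind the fingertips; this is the grasp point; z points along the fingers, y is the line along which they close (so a half turn about z gives the same grasp; the last joint's range is limited). The gripper opens to 85 mm and grips with 20 to 120 N. Pads are 22 mm wide; open, the fingers measure 114 mm over their backs; the gripper's body (76 mm by 85 mm) begins 54 mm behind the grasp point. The pads swing forward as they close: fully open they stand 13 mm farther back than shut.
Start: joints at [71.35, 17.813, 0.802, 86.603, -0.252, 75.585, -1.558], TCP at [0.154, -0.528, 0.25] pointing down, gripper open.
Joint ranges: [-154.91, 154.91], [-16.99, 109.72], [-72.82, 74.43], [7.12, 147.25], [-82.49, 262.49], [11.32, 116.49], [-174.64, 174.64]. Speed limits (degrees/s): [159.86, 159.86, 180, 180, 180, 180, 180].

INTERFACE

Orientations are given as [roll, pitch, yaw] about the fixed x, y, z axes, in that order (R = Rz(yaw) Ry(pitch) Rx(roll)).
In Python, from station import robot, fingers, vision, workorder, recognise gives the robot as it stands. Calls block until the motion is done:
- robot.move_to(position, orientation): joint-space move of the TCP to a pose.
- robot.line_to(position, orientation=None, velocity=0.15, f_stop=None): straight line of the TCP; orientation=None keeps the orientation; velocity is the mean speed in m/s. With f_stop (N) it stops when the force on the tool has changed by that much, and returns True; else False.
- robot.move_j(angles): joint-space move.
- fingers.gripper_to(opening, force=None): opening from 0.0 (shut) to 1.0 (fully open); force is the grip in N (None keeps the last); returns when the fingers have stopped.
- robot.pause(seconds).
- robot.inverse_kinematics(position, orientation): joint angles nearest the present ones, or None.
- vision.grab_frame(name): name is "side" or "top"; returns the picture (384x512x3 uint8, red, green, blue); there is no depth.
- vision.calibration(name): a dict with "mtx" (3x3 intrinsics, pixels), "k1" (the pictures are not rectified: a ray, as slopes to the right and down, at radius r is drawn at 1 + k1 r^2 times it, then the intrinsics apply), "extrinsics" (4x4, takes a point from world to camera coordinates). Camera axes: x right, y up, looking along -z (the intrinsics and any distortion apply to the point x, -y, -z); pixel columns grow to the right and rows downward; lengths in m; the calibration is good to about 2 mm. A picture is of the moment at which its call begins. calibration takes no time and is no camera call.
A pose or a line that the arm cannot do raises robot.PlanningError and nothing moves.
- workorder.close_job(): hands the job in; it is judged then, once.
Trained networks look in the newest picture that a camera, given by its name, has taken for a name from the list of things; names that differ only in an ending like _2 or _b are one class to them, and where a whole thing is asked for, a point or a joint stands for the part that bears it (a point fixed in the world has none). Each returns a list of dicts, best first, with "p" (0 to 1); they miss things now and then, are a little off and sometimes report something else, mostly with a low value. They report only what shows in the picture. A call takes as long as a camera call.
- recognise(label, camera): "rect" ([centre column, centre row, width, height] in pixels, round what is visible of it).
Readings, each from a call of its own:
- robot.current_time_s(): time.
- robot.current_joint_positions(): joint angles.
- robot.current_dq(): joint speeds.
- robot.current_joint_torque(): joint torques, N m.
- robot.current_tool_pos(): TCP position.
- robot.current_eef_rot(): TCP orientation.
- robot.current_contact_force(): force on the tool from outside, world axes, zero at the start.
- robot.current_torque(): the same for the moment, N m.
- robot.current_finger_gap(): opening from 0.0 (shut) to 1.0 (fully open).
- robot.current_gripper_force(): force on a finger pad.
Only numpy, scipy, OpenCV 4.12 (cv2) and the standard library are available. Lean on these libraries where they do the work, as an engineer would, in place of code of your own. Each camera call takes 0.05 s, during which the arm holds its last target. There are 200 camera calls.

## Working session

There is one attempt and no reset: what is moved stays moved. The work goes in short steps, each a Python script; the robot and the scene stay as the last script left them, time stands still between calls to the robot, and variables do not carry over. Pictures are saved under pics/ and viewed, at most 10 in all, crops included, and the job is handed in when it is done.

```bash
mkdir -p pics; cat > h.py <<'E'
import numpy as np, cv2
from station import robot, fingers, vision, workorder, recognise
def proj(P,cam):
    c=vision.calibration(cam);P=np.atleast_2d(P)
    q=(np.c_[P,np.ones(len(P))]@np.array(c["extrinsics"]).T)[:,:3]
    s=np.c_[q[:,0],-q[:,1]]/(-q[:,2:3]); r2=(s**2).sum(1,keepdims=True)
    s=s*(1+c["k1"]*r2); K=np.array(c["mtx"])
    return np.c_[K[0,0]*s[:,0]+K[0,1]*s[:,1]+K[0,2],K[1,1]*s[:,1]+K[1,2]]
def unproj(uv,z,cam):
    from scipy.optimize import fsolve
    f=lambda p:(proj([p[0],p[1],z],cam)[0]-uv)
    return fsolve(f,[0.5,0])
def save(cam,name):
    im=vision.grab_frame(cam); cv2.imwrite(f"pics/{name}.png",im[:,:,::-1]); return im
E
python3 - <<'E'
from h import *
print(robot.current_time_s())
for c in("top","side"):
    save(c,c+"0"); cal=vision.calibration(c); E=np.array(cal["extrinsics"]); print(c,cal["k1"],np.round(cal["mtx"],1).tolist(),"cam at",-E[:3,:3].T@E[:3,3],"look",-E[2,:3])
    for n in "funnel_sleeve manifold valve_handle head_seat valve steel_beaker specimen_cup amber_bottle petri_dishes slide_box".split():
        try: print(n,[(np.round(d["rect"],1).tolist(),round(d["p"],2)) for d in recognise(n,c)][:3])
        except Exception as e: print(n,e)
print(robot.current_time_s())
E
```

```text
0.0
top -0.14334254982027578 [[457.4, 0.0, 245.4], [0.0, 457.4, 194.3], [0.0, 0.0, 1.0]] cam at [ 0.31238088 -0.01699517  1.24943851] look [ 0.19670141 -0.01687468 -0.98031821]
funnel_sleeve [([330.7, 237.5, 22.8, 22.0], 0.47)]
manifold [([228.1, 157.1, 141.5, 74.1], 0.95)]
valve_handle [([193.2, 153.0, 6.6, 15.0], 0.44)]
head_seat [([229.3, 156.4, 135.2, 76.2], 0.75)]
valve [([183.9, 167.1, 41.4, 41.2], 0.64)]
steel_beaker [([136.8, 246.8, 23.8, 22.2], 0.57), ([366.6, 186.2, 42.5, 47.8], 0.21)]
specimen_cup [([198.8, 242.8, 23.3, 19.3], 0.69)]
amber_bottle [([275.9, 247.9, 20.8, 20.4], 0.61)]
petri_dishes [([93.7, 173.9, 38.2, 38.6], 0.62)]
slide_box [([367.6, 185.9, 38.3, 46.0], 0.76), ([274.6, 245.5, 14.1, 17.4], 0.69)]
side -0.19457538534975494 [[467.9, 0.0, 260.1], [0.0, 467.9, 193.6], [0.0, 0.0, 1.0]] cam at [-0.15756907  0.79667481  0.85818667] look [ 0.54390073 -0.61828275 -0.56736095]
funnel_sleeve [([341.3, 195.1, 16.8, 30.6], 0.76)]
manifold [([227.7, 212.8, 114.6, 94.7], 0.9)]
valve_handle []
head_seat [([229.3, 211.5, 114.6, 90.3], 0.81)]
valve [([215.5, 200.9, 36.6, 43.5], 0.68)]
steel_beaker [([233.0, 282.7, 24.6, 34.2], 0.86)]
specimen_cup [([273.1, 252.4, 20.5, 38.1], 0.7)]
amber_bottle [([319.6, 216.3, 18.1, 36.8], 0.72), ([227.6, 211.1, 115.5, 87.0], 0.64)]
petri_dishes [([137.5, 281.1, 40.2, 36.7], 0.9)]
slide_box [([323.9, 166.4, 37.2, 21.9], 0.96)]
1.1
```

```bash
python3 - <<'E'
import cv2
t=cv2.imread("pics/top0.png")[100:280,70:400]; cv2.imwrite("pics/t1.png",cv2.resize(t,None,fx=2.4,fy=2.4,interpolation=cv2.INTER_CUBIC))
t=cv2.imread("pics/side0.png")[140:320,110:370]; cv2.imwrite("pics/s1.png",cv2.resize(t,None,fx=3,fy=3,interpolation=cv2.INTER_CUBIC))
E
```

```text
(no output)
```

View pics/t1.png

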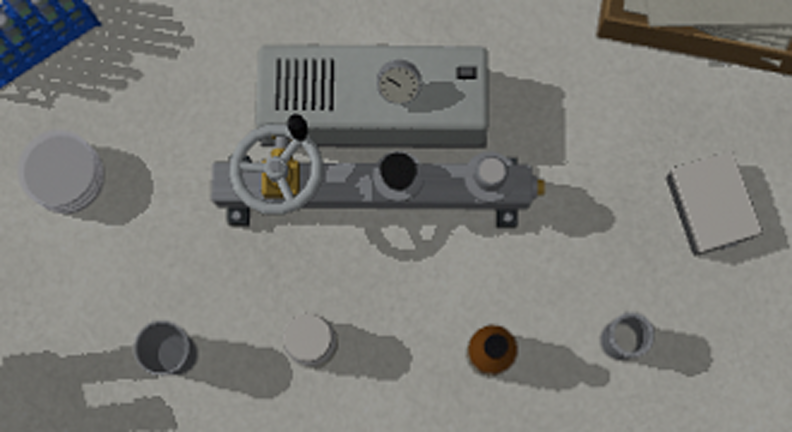

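View pics/s1.png

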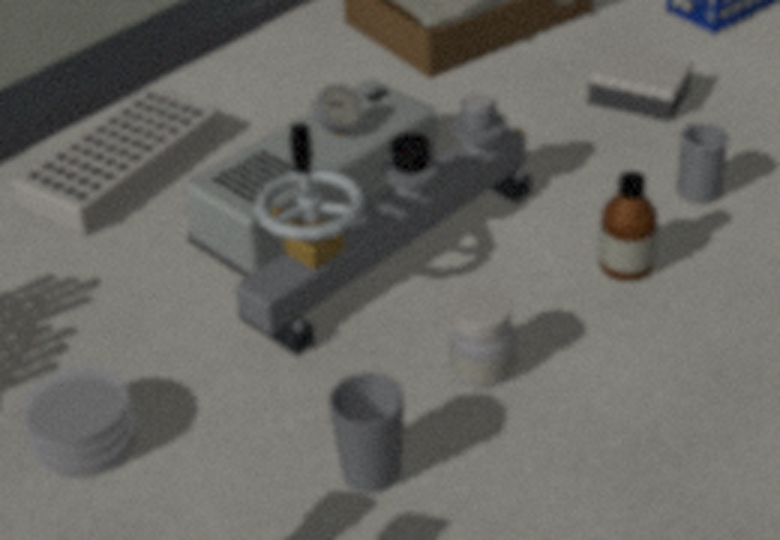

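```bash
cat >> h.py <<'E'
def avg(cam,n=6): return np.mean([vision.grab_frame(cam).astype(np.float32) for _ in range(n)],0)
def grad(im):
    g=cv2.GaussianBlur(cv2.cvtColor(im.astype(np.float32),cv2.COLOR_RGB2GRAY),(0,0),0.8)
    return cv2.GaussianBlur(np.hypot(cv2.Sobel(g,cv2.CV_32F,1,0),cv2.Sobel(g,cv2.CV_32F,0,1)),(0,0),0.5)
A=np.linspace(0,2*np.pi,60,endpoint=False)
def circ(x,y,z,r): return np.c_[x+r*np.cos(A),y+r*np.sin(A),0*A+z]
def score(circles,grads):
    s=0
    for cam,g in grads.items():
        for c in circles:
            p=proj(circ(*c),cam).astype(np.float32); s+=np.sqrt(cv2.remap(g,p[:,0],p[:,1],cv2.INTER_LINEAR)).mean()
    return s
def fit(model,x0,grads,steps=(.008,.002,.0006,.0002)):
    # coarse-to-fine search over 2-D offsets
    x=np.array(x0,float)
    for st in steps:
        c=[x+np.array([i,j])*st for i in range(-4,5) for j in range(-4,5)]
        x=c[int(np.argmax([score(model(*k),grads) for k in c]))]
    return x
E
cat > m.py <<'E'
from h import *
im={c:avg(c) for c in("top","side")}; np.savez("im0.npz",**im)
G={c:grad(i) for c,i in im.items()}
tube=lambda x,y:[(x,y,.07,.0235),(x,y,.07,.0195),(x,y,0,.0235)]
head=lambda x,y:[(x,y,.115,.0145),(x,y,.112,.0175),(x,y,.09,.028)]
wheel=lambda x,y:[(x,y,.123,.0505-.004),(x,y,.118,.0505)]
stop=lambda x,y:[(x,y,.116,.018)]
seeds=dict(tube=(tube,(331,239),.07),head=(head,(274.6,170),.115),wheel=(wheel,(70+275/2.4,100+167/2.4),.123),stop=(stop,(236,168.5),.116))
for n,(m,uv,z) in seeds.items():
    x0=unproj(uv,z,"top")
    r=[fit(m,x0,g,(.002,.0006,.0002)) for g in (G,{"top":G["top"]},{"side":G["side"]})]
    print(n,np.round(x0,4),*np.round(r,4))
for n in "steel_beaker specimen_cup amber_bottle petri_dishes slide_box".split():
    pass
for uv,z,n in (((136.8,246.8),.06,"beaker"),((198.8,242.8),.06,"cup"),((275.9,247.9),.06,"bottle"),((93.7,173.9),.04,"petri"),((367.6,185.9),.03,"slide"),((70+297/2.4,100+126/2.4),.174,"handletop")): print(n,unproj(uv,z,"top").round(3))
E
python3 m.py
```

```text
tube [ 0.427 -0.258] [ 0.4278 -0.2602] [ 0.4272 -0.259 ] [ 0.429  -0.2636]Traceback (most recent call last):
  File "m.py", line 11, in <module>
    r=[fit(m,x0,g,(.002,.0006,.0002)) for g in (G,{"top":G["top"]},{"side":G["side"]})]
       ~~~^^^^^^^^^^^^^^^^^^^^^^^^^^^
  File "h.py", line 32, in fit
    x=c[int(np.argmax([score(model(*k),grads) for k in c]))]
                       ~~~~~^^^^^^^^^^^^^^^^^
  File "h.py", line 25, in score
    p=proj(circ(*c),cam).astype(np.float32); s+=np.sqrt(cv2.remap(g,p[:,0],p[:,1],cv2.INTER_LINEAR)).mean()
      ~~~~^^^^^^^^^^^^^^
  File "h.py", line 4, in proj
    c=vision.calibration(cam);P=np.atleast_2d(P)
ValueError: time passes only in moves, steps and waits
```

```bash
sed -i 's/c=vision.calibration(cam);P=/c=cal(cam);P=/; 2a import functools\ncal=functools.lru_cache(None)(lambda cam:vision.calibration(cam))' h.py
sed -i 's/^im=.*/im=dict(np.load("im0.npz"))/' m.py
cat >> m.py <<'E'
# overlay
x=seeds; tiles=[]
for n,(m,uv,z) in seeds.items():
    r=fit(m,unproj(uv,z,"top"),G,(.002,.0006,.0002)); row=[]
    for c in im:
        u=proj([*r,z],c)[0]; a=np.array([[5,0,-5*u[0]+125],[0,5,-5*u[1]+125]],np.float32)
        t=cv2.warpAffine(im[c].astype(np.uint8)[:,:,::-1].copy(),a,(250,250),flags=cv2.INTER_CUBIC); o=t.copy()
        for k in m(*r):
            p=(proj(circ(*k),c)-u)*5+125; cv2.polylines(o,[p.round().astype(int)],True,(0,0,255),1)
        row+=[o]
    tiles.append(np.vstack(row))
cv2.imwrite("pics/fit.png",cv2.resize(np.hstack(tiles),(800,400)))
E
python3 m.py; python3 -c "from h import *;print(robot.current_time_s())"
```

```text
tube [ 0.427 -0.258] [ 0.4278 -0.2602] [ 0.4272 -0.259 ] [ 0.429  -0.2636]
head [ 0.6024 -0.1126] [ 0.6002 -0.111 ] [ 0.6004 -0.1114] [ 0.5986 -0.1096]
wheel [0.605  0.1169] [0.6072 0.1201] [0.5972 0.1163] [0.6096 0.1199]
stop [ 0.6076 -0.0138] [ 0.6024 -0.0116] [ 0.6018 -0.0122] [ 0.6054 -0.0104]
beaker [0.416 0.248]
cup [0.424 0.086]
bottle [ 0.408 -0.114]
petri [0.619 0.379]
slide [ 0.576 -0.377]
handletop [0.635 0.089]
1.7
```

View pics/fit.png

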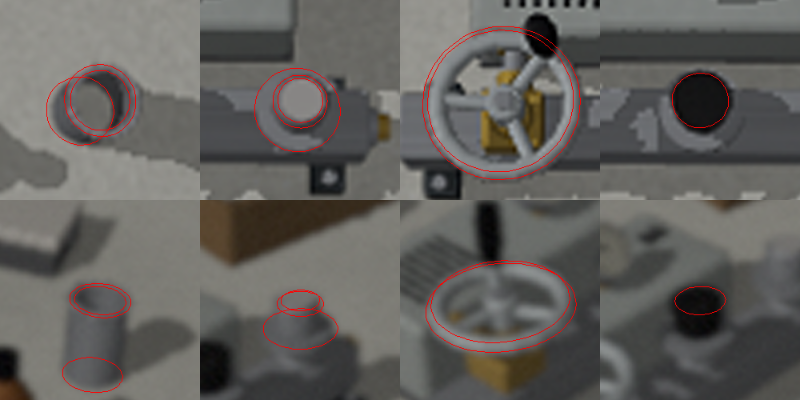

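```bash
python3 - <<'E'
from h import *
print(robot.current_eef_rot(), robot.current_contact_force())
O=[180,0,0]
robot.move_to([.428,-.260,.20],O)
print(robot.current_time_s(), robot.current_joint_positions())
fingers.gripper_to(1.0,40)
print(robot.line_to([.428,-.260,.049],velocity=.12,f_stop=15), robot.current_tool_pos())
fingers.gripper_to(0.0,40); robot.pause(.2)
print(robot.current_finger_gap(),robot.current_gripper_force(),robot.current_contact_force(),robot.current_tool_pos(),robot.current_time_s())
robot.line_to([.428,-.260,.25],velocity=.15)
print(robot.current_finger_gap(),robot.current_gripper_force(),robot.current_contact_force())
robot.move_to([.600,-.111,.20],O)
print(robot.current_tool_pos(),robot.current_eef_rot(),robot.current_time_s())
np.savez("im1.npz",**{c:avg(c) for c in("top","side")})
im=dict(np.load("im1.npz")); u=proj([.6,-.111,.15],"top")[0].astype(int);v=proj([.6,-.111,.15],"side")[0].astype(int)
f=lambda i,u:cv2.resize(i[max(u[1]-40,0):u[1]+40,u[0]-40:u[0]+40,::-1],(400,400),interpolation=cv2.INTER_CUBIC)
cv2.imwrite("pics/h1.png",np.hstack([f(im["top"],u),f(im["side"],v)])); print(u,v)
E
```

```text
[-1.79997557e+02  3.27286841e-03  1.62682302e+01] [-0.58918965  0.42768036 -0.17924867]
3.1417 [ 39.28447907  14.65594174 -11.92921247  98.35854679   3.31463899
  67.30785628 -63.68022812]
False [ 0.42864313 -0.26032202  0.04969749]
0.5321286023953512 41.5092303045094 [-0.64197625 -0.86956602  5.84050548] [ 0.42839944 -0.26070721  0.04969083] 5.4167
0.5275801316867301 41.0929471347481 [ 0.26583919 -0.78048805 -1.98472421]
[ 0.5991296  -0.11360883  0.19991202] [ 1.79853033e+02  7.58048478e-02 -1.43815441e-01] 7.8333
[275 167] [269 163][ WARN:0@25.727] global loadsave.cpp:1063 imwrite_ Unsupported depth image for selected encoder is fallbacked to CV_8U.
```

View pics/h1.png

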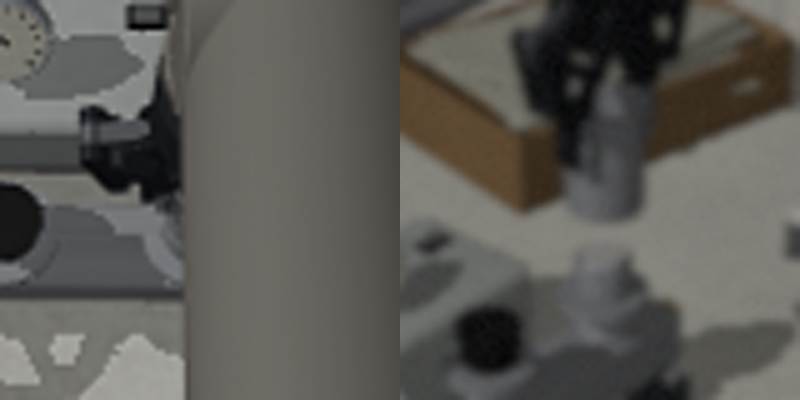

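```bash
python3 - <<'E'
from h import *
print(robot.current_tool_pos(),robot.current_contact_force(),robot.current_time_s())
im=dict(np.load("im1.npz"))["side"]; G={"side":grad(im)}
G0={"side":grad(np.load("im0.npz")["side"])}
zb=.20-.049
C=cal("side")["extrinsics"]; cam=-np.array(C)[:3,:3].T@np.array(C)[:3,3]
import h
a0=np.arctan2(cam[1]+.111,cam[0]-.6)
h.A=a0+np.linspace(-1.5,1.5,60)
# near-half bottom edge + verticals
def near(x,y): return [(x,y,zb,.0235)]
def sc(x,y):
    s=score([(x,y,zb,.0235)],G)
    for sgn in(1,-1):
        a=a0+sgn*np.pi/2; P=np.array([[x+.0235*np.cos(a),y+.0235*np.sin(a),z] for z in np.linspace(zb,zb+.03,20)])
        p=proj(P,"side").astype(np.float32); s+=.5*np.sqrt(cv2.remap(G["side"],p[:,0],p[:,1],1)).mean()
    return s
g=np.arange(-.008,.0081,.0005)
S=np.array([[sc(.6+i,-.111+j) for j in g] for i in g]); i,j=np.unravel_index(S.argmax(),S.shape); t=np.array([.6+g[i],-.111+g[j]]);print("tube",t)
hd=lambda x,y:[(x,y,.115,.0145),(x,y,.112,.0175),(x,y,.09,.028)]
k=[fit(hd,(.6,-.111),q,(.0015,.0005)) for q in(G0,G)]; print("head",k)
o=cv2.resize(im.astype(np.uint8)[120:210,225:315,::-1],(540,540),interpolation=cv2.INTER_CUBIC)
for c in near(*t)+hd(*k[1]):
    cv2.polylines(o,[((proj(circ(*c),"side")-[225,120]+.5)*6).round().astype(int)],False,(0,0,255),1)
cv2.imwrite("pics/h2.png",o)
E
```

```text
[ 0.59993959 -0.11101309  0.20004846] [-0.31765438  0.00615954 -1.79832342] 8.4333
tube [ 0.602  -0.1125]
head [array([ 0.594 , -0.1115]), array([ 0.594, -0.112])]
```

View pics/h2.png

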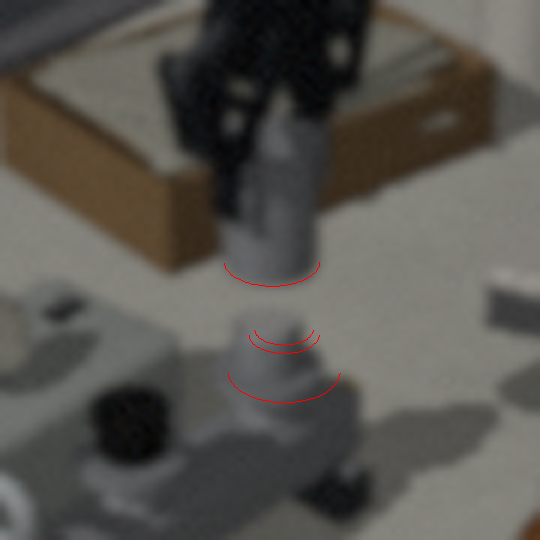

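```bash
python3 - <<'E'
from h import *
O=[180,0,0]
robot.line_to([.600,-.112,.172],O,velocity=.1); robot.pause(.3)
f0=robot.current_contact_force();print(f0,robot.current_tool_pos())
print(robot.line_to([.600,-.112,.137],O,velocity=.03,f_stop=6)); robot.pause(.1)
print(robot.current_contact_force()-f0,robot.current_torque(),robot.current_tool_pos(),robot.current_time_s())
E
```

```text
[ 0.51737596 -0.0069663  -2.38401977] [ 0.60043054 -0.11197824  0.17273956]
True
[-0.35874258  0.2496301   7.92841125] [0.00338365 0.01323664 0.06788633] [ 0.59985281 -0.11204087  0.13975799] 10.25
```

```bash
python3 - <<'E'
from h import *
O=[180,0,0]
robot.line_to([.600,-.112,.1385],O,velocity=.02,f_stop=4)
fingers.gripper_to(1.0); robot.pause(.2)
robot.line_to([.600,-.112,.26],O,velocity=.15)
robot.move_to([.48,-.05,.30],O); robot.pause(.3)
np.savez("im2.npz",**{c:avg(c,4) for c in("top","side")})
im=dict(np.load("im2.npz")); print(robot.current_time_s())
f=lambda i,u:cv2.resize(i[max(u[1]-40,0):u[1]+40,u[0]-40:u[0]+40,::-1].astype(np.uint8),(400,400),interpolation=cv2.INTER_CUBIC)
P=[.6,-.111,.12];W=[.61,.118,.13]
u,v,w,x=[proj(p,c)[0].astype(int) for p in(P,W) for c in("top","side")]
cv2.imwrite("pics/h3.png",cv2.resize(np.hstack([f(im["top"],u),f(im["side"],v),f(im["top"],w),f(im["side"],x)]),(800,200)))
G={c:grad(i) for c,i in im.items()}
for g in(G,{"top":G["top"]},{"side":G["side"]}): print(fit(lambda x,y:[(x,y,.16,.0235),(x,y,.16,.0195)],(.6,-.112),g,(.002,.0005)))
print(u,v,w,x)
E
```

```text
13.4583
[ 0.604 -0.112]
[ 0.604  -0.1105]
[ 0.603  -0.1145]
[274 170] [270 172] [183 167] [212 202]
```

View pics/h3.png

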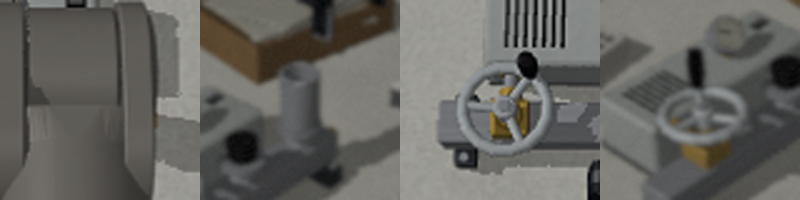

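```bash
cat > hd.py <<'E'
from h import *
im=dict(np.load("im2.npz"))
print("hub",unproj((184.6,169.3),.129,"top"))
def sil(x,y,cam,s=4):
    P=np.vstack([circ(x,y,z,.0098) for z in (.126,.15,.174)]); p=proj(P,cam)
    return cv2.convexHull(p.astype(np.float32))[:,0]
def iou(x,y,cam):
    g=im[cam].max(2); u=proj([.64,.09,.15],cam)[0].astype(int)-20
    d=cv2.resize(g[u[1]:u[1]+40,u[0]:u[0]+40],(320,320),interpolation=cv2.INTER_CUBIC)<62
    m=np.zeros((320,320),np.uint8); cv2.fillPoly(m,[((sil(x,y,cam)-u+.5)*8-.5).round().astype(int)],1)
    return (d&(m>0)).sum()/(d|(m>0)).sum()
for cs in(("top","side"),("top",),("side",)):
    g=[(x,y) for x in np.arange(.61,.66,.001) for y in np.arange(.07,.11,.001)]
    s=[sum(iou(x,y,c) for c in cs) for x,y in g]; print(cs,g[int(np.argmax(s))],max(s))
G={c:grad(i) for c,i in im.items()}
for g in(G,{"top":G["top"]},{"side":G["side"]}):
    for zz in(.114,.117,.12): 
        m=lambda x,y:[(x,y,zz,.0505),(x,y,zz,.0385)]; r=fit(m,(.605,.118),g,(.002,.0006)); print(zz,r,score(m(*r),g))
E
python3 hd.py
```

```text
hub [0.60422011 0.11619534]
('top', 'side') (np.float64(0.644), np.float64(0.09200000000000003)) 0.9837269479152899
('top',) (np.float64(0.639), np.float64(0.09000000000000002)) 0.2976143662341067
('side',) (np.float64(0.645), np.float64(0.09100000000000003)) 0.6934306569343066
0.114 [0.6104 0.1194] 38.99829
0.117 [0.609  0.1206] 40.146984
0.12 [0.6076 0.1214] 40.109005
0.114 [0.609  0.1206] 21.118198
0.117 [0.6084 0.1206] 21.077267
0.12 [0.6076 0.12  ] 21.041962
0.114 [0.6148 0.1174] 19.651003
0.117 [0.6116 0.12  ] 19.603703
0.12 [0.6084 0.1226] 19.536922
```

```bash
cat >> hd.py <<'E'
print("----")
for c in im:
    u=proj([.64,.09,.15],c)[0].astype(int)-12; print(c,u); print(im[c].max(2)[u[1]:u[1]+26,u[0]:u[0]+24].astype(int))
for p in((.639,.09),(.643,.0935),(.645,.091),(.641,.092)):
    for c in im: s=sil(*p,c); print(p,c,s.min(0),s.max(0))
E
python3 hd.py | sed -n '/----/,$p'
```

```text
----
top [182 141]
[[138 139 116  34 106 143  90  17 105 143  58   4 144 145  49  41 144 146
    9  79 146 114   7 114]
 [137 139 115  32 108 143  88  16 138 145  56  40 144 145  22  36 145 114
    6  75 145 113   8 117]
 [135 138 114  31 108 144  88  16 140 144  54  41 144 145  19  78 145 114
    6  74 145 113  10 116]
 [135 136 112  29 106 142  87  14 140 144  51  40 141 145  16  77 144 113
    2 114 143  77  10 111]
 [133 136 111  25 103 139  83   9 139 142  48  38 142 143  10  73 141 109
    0 110 142  74  17 143]
 [132 134 136 137 137 137 137 138 139 142 144 147 144 141 140 140 139 139
  139 138 139 139 140 140]
 [133 133 135 135 135 134 136 138 140 146  82  78 112 144 139 137 136 134
  134 136 135 136 136 136]
 [134 135 135 135 134 135 137 140 114  24   9   9   5  37 144 139 135 133
  132 133 134 134 136 135]
 [135 136 136 135 133 135 138 144  59  17  15  17  13   5  75 144 136 133
  134 133 134 134 134 134]
 [135 135 134 133 133 134 138 109  37  25  24  17  16  12   1  71 140 136
  135 135 135 135 135 134]
 [107 102 112 112 112 112 114  87  43  27  18  18  16  14   5  32 132 1
[... 3995 characters left out ...]
102 109 109 108 105 106 107 108 112 121 118 105  94  98 103 105
  110 119 124 132 137 141]
 [107 107 108 105 103  94  91  89  91  95 104 118 121 108  91  85  84  83
   83  90  94 102 111 124]]
(0.639, 0.09) top [189.29596 146.9445 ] [198.95248 159.92534]
(0.639, 0.09) side [207.48323 179.07867] [215.94357 197.70813]
(0.643, 0.0935) top [187.88666 145.41055] [197.58978 158.43529]
(0.643, 0.0935) side [205.5216  179.11342] [214.0217  197.73923]
(0.645, 0.091) top [188.91136 144.61488] [198.57083 157.66344]
(0.645, 0.091) side [205.67892 178.47528] [214.15758 197.06815]
(0.641, 0.092) top [188.48921 146.17891] [198.17302 159.18161]
(0.641, 0.092) side [206.43542 179.13467] [214.91809 197.76416]
```

```bash
python3 - <<'E'
from h import *
O=[180,0,0]
robot.move_to([.641,.0915,.235],O); robot.pause(.2)
f0=robot.current_contact_force()
print(robot.line_to([.641,.0915,.156],O,velocity=.12,f_stop=12), robot.current_tool_pos())
fingers.gripper_to(0.0,60); robot.pause(.3)
np.save("f0.npy",f0)
print(f0,robot.current_finger_gap(),robot.current_gripper_force(),robot.current_contact_force()-f0,robot.current_tool_pos(),robot.current_time_s())
save("side","grip")
i=cv2.imread("pics/grip.png")[130:230,150:280]; cv2.imwrite("pics/grip2.png",cv2.resize(i,None,fx=4,fy=4,interpolation=cv2.INTER_CUBIC))
E
```

```text
False [0.64161041 0.09167889 0.15694795]
[ 0.12803174 -0.39890526  0.23671073] 0.2047874090315786 58.474586606025696 [-1.14074981 -0.42982398  3.39892639] [0.64111437 0.09150781 0.15636874] 16.3
```

View pics/grip2.png

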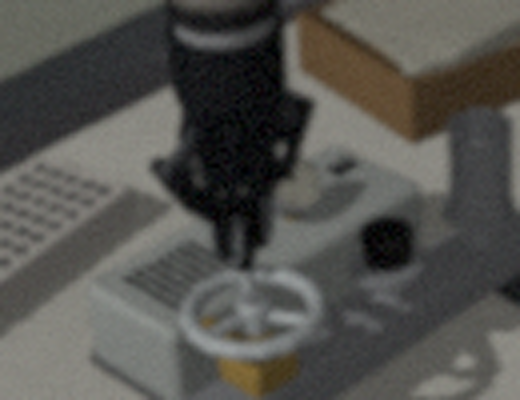

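The fingers hold the handle: the gap matches its diameter with the same offset as for the tube, and the tube is upright on the head at right. Next I wind clockwise in short chords, correcting the circle centre from the radial force.

```bash
cat > wind.py <<'E'
from h import *
import json,sys
O=[180,0,0]; R=.044; f0=np.load("f0.npy")
def wind(cx,cy,th,sgn,total,step=15,v=.06,fstop=None,gain=.00015,stopN=11):
    """turn by total deg; returns centre, commanded angle, turned, hit"""
    c=np.array([cx,cy]); done=0; log=[]
    while done<total-1e-6:
        d=min(step,total-done); done+=d; th+=sgn*d; a=np.radians(th)
        e=np.array([np.cos(a),np.sin(a)]); t=sgn*np.array([-e[1],e[0]])
        hit=robot.line_to([*(c+R*e),.156],O,velocity=v,f_stop=fstop)
        f=(robot.current_contact_force()-f0)[:2]; fr,ft=f@e,f@t
        log.append((round(th),round(fr,1),round(ft,1)))
        c=c+np.clip(gain*fr,-.0008,.0008)*e
        if -ft>stopN: break
    return c,th,done,log,hit
E
python3 - <<'E'
from wind import *
c=np.array([.606,.1185]); p=robot.current_tool_pos()[:2]-c; th=np.degrees(np.arctan2(p[1],p[0])); print(th,np.hypot(*p))
c,th,d,log,hit=wind(*c,th,-1,120,fstop=25)
print(c,th,log,hit,robot.current_finger_gap(),robot.current_tool_pos(),robot.current_time_s())
json.dump([*c,th],open("st.json","w"))
E
```

```text
-37.58412045143592 0.04429552720234546
[0.60556239 0.11716925] -157.58412045143592 [(-53, np.float64(-0.4), np.float64(0.3)), (-68, np.float64(1.0), np.float64(0.6)), (-83, np.float64(2.4), np.float64(0.2)), (-98, np.float64(1.4), np.float64(0.8)), (-113, np.float64(2.8), np.float64(0.5)), (-128, np.float64(1.3), np.float64(-0.5)), (-143, np.float64(1.4), np.float64(-0.2)), (-158, np.float64(0.2), np.float64(0.5))] False 0.20201853403857634 [0.56428151 0.10214172 0.15626287] 19.0833
```

```bash
python3 - <<'E'
from wind import *
*c,th=json.load(open("st.json"))
c,th,d,log,hit=wind(*c,th,-1,120,fstop=15)
print(c,th,np.array(log).tolist(),hit)
c,th,d,log,hit=wind(*c,th,-1,70,step=6,v=.03,fstop=10,stopN=9,gain=.0001)
p=robot.current_tool_pos()[:2]-c
print(c,th,np.array(log).tolist(),hit,"actual ang",np.degrees(np.arctan2(p[1],p[0])),np.hypot(*p),robot.current_finger_gap(),robot.current_gripper_force(),robot.current_time_s())
json.dump([*c,th],open("st.json","w"))
E
```

```text
[0.60615989 0.11693808] -277.5841204514359 [[-173.0, -0.9, -0.3], [-188.0, -0.9, -0.3], [-203.0, -1.2, 0.9], [-218.0, -0.5, -0.3], [-233.0, -0.7, 0.9], [-248.0, -0.7, -0.0], [-263.0, -0.1, 0.6], [-278.0, 0.4, -0.0]] False
[0.60524297 0.1159671 ] -325.5841204514359 [[-284.0, -1.0, -0.7], [-290.0, -1.3, -2.2], [-296.0, -0.5, -1.1], [-302.0, -1.1, -1.7], [-308.0, -0.3, -1.9], [-314.0, -0.9, -2.2], [-320.0, -4.0, -6.6], [-326.0, -4.7, -12.3]] False actual ang 48.92393712904351 0.04530786047799727 0.20615487465809354 60.161283016204834 24.225
```

```bash
python3 - <<'E'
from wind import *
*c,th=json.load(open("st.json")); c=np.array([.6060,.1170])
def ang():
    p=robot.current_tool_pos()[:2]-c; return np.degrees(np.arctan2(p[1],p[0])),np.hypot(*p)
robot.pause(.25); print("stop",ang(),robot.current_contact_force()-f0)
ts=ang()[0]
c,th,d,log,hit=wind(*c,ts,1,720,v=.07,fstop=20)
robot.pause(.2)
print(c,th-720,np.array(log)[::6].tolist(),len(log),d,hit,ang(),robot.current_finger_gap(),robot.current_gripper_force(),robot.current_tool_pos(),robot.current_time_s())
json.dump([*c,ts],open("st.json","w"))
E
```

```text
stop (np.float64(48.750113368333736), np.float64(0.044039843016120114)) [-10.36616928   6.47398328   9.84394026]
[0.60695678 0.11771162] 48.7501133683337 [[64.0, -1.6, 0.9], [154.0, -0.5, -0.1], [244.0, -0.6, -0.1], [334.0, 0.4, 0.7], [424.0, 0.9, 0.5], [514.0, -0.5, -0.7], [604.0, -0.6, -1.2], [694.0, 0.5, 0.3]] 48 720 False (np.float64(49.68727099752732), np.float64(0.04292751471618936)) 0.20638210468862742 59.76553559303284 [0.63472913 0.15044491 0.15627778] 40.0333
```

```bash
python3 - <<'E'
from h import *
print(robot.current_contact_force()-np.load("f0.npy"))
s=avg("side",4)
cv2.imwrite("pics/end.png",cv2.resize(s[130:250,150:300,::-1].astype(np.uint8),None,fx=4,fy=4,interpolation=cv2.INTER_CUBIC))
G={"side":grad(s)}; print(fit(lambda x,y:[(x,y,.16,.0235),(x,y,.16,.0195)],(.6,-.112),G,(.002,.0005)),robot.current_tool_pos(),robot.current_time_s())
E
```

```text
[-0.2956675  -0.14685288  7.33611048]
[ 0.604 -0.122] [0.63472378 0.15042768 0.15627328] 40.2333
```

View pics/end.png

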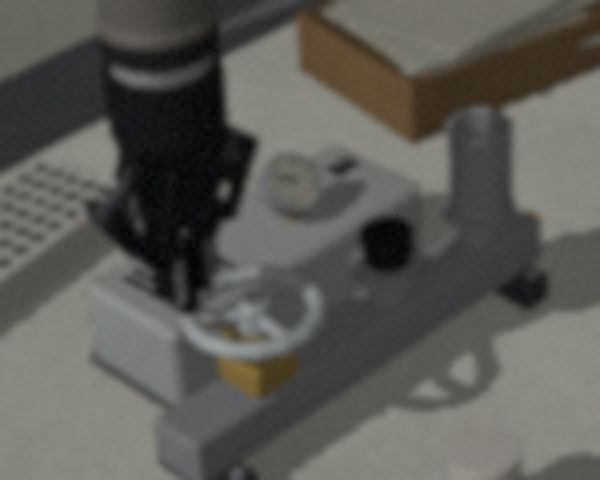

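The tube stands upright in the same place as before (columns 450–510 of this crop, as in the earlier grip picture). The gripper holds the handle at the stop angle plus two turns.

```bash
python3 -c "
from h import *
print(workorder.close_job())"
```

```text
the job is handed in; nothing more can be done
None
```

I handed the job in at about 40 s: the funnel tube stands on the filter head's flange, released. The valve was wound shut on its stop and backed off two full turns (about 1° off by the arm's position), with the gripper still holding the handle at about 60 N; no verdict came back.

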